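# Set a bowl-height gauge to a sample bowl

## Robot

A 6-joint arm with a two-finger parallel gripper is mounted at the origin on the work surface. World frame = base frame: x ahead of the robot, y to its left, z up, the work surface at z = 0. Lengths are in m, angles in rad, forces in N, time in s.
With the tool pointing down it reaches from about 0.4 to 0.825 m from the base axis. Payload 7 kg.
Tool frame: the origin (TCP) lies midway between the tips of the shut fingers; the grasp point (between the pads) lies hold_point_z behind it (hold_point_z is the distance from the TCP to the grasp point, in m); z points along the fingers, y is the direction in which the jaws open and shut (so a half turn about z gives the same grasp; the last joint's range is limited). The gripper opens to 88 mm and grips with 3 to 60 N. Pads are 19 mm wide; open, the fingers measure 130 mm over their backs; the gripper's body (78 mm by 193 mm) begins 47 mm behind the grasp point.
Start: joints at [1.462, 0.359, 0.012, 0, -1.224, -0.288], TCP at [0.261, 0.623, 0.227] pointing down, gripper open.
Joint ranges: [-3.07, 3.07], [-1.43, 2.12], [-1.02, 1.25], [-3.03, 1.67], [-3.05, -0], [-3.03, 3.03]. Speed limits (rad/s): [2.39, 2.39, 3.01, 3.14, 3.14, 3.14].

## Interface

Orientations are given as [roll, pitch, yaw] about the fixed x, y, z axes, in that order (R = Rz(yaw) Ry(pitch) Rx(roll)).
In Python, from station import * gives the robot as it stands. The module is installed in compiled form; this text tells all that it offers.
- The arm moves only by the tool arm_command, never from a script. Its arguments are lists of equal length, an entry for each row: "fingers": the closure, from -1 (fully open) to 1 (shut); "dp": the shift along the world's x, y, z in m, a list of three; "roll": the turn about the world's z in rad. In form: {"fingers": [fingers, ...], "dp": [[x, y, z], ...], "roll": [roll, ...]}. A call has 1 to 8 rows; each row shifts and turns the pose as measured when the row begins; what a row does not reach is not made up. A row lasts 1/10 s, in which the tool goes at most 50 mm and 8.59 degrees, less where a joint would pass 70% of its speed; a pose out of reach is approached as far as the arm can. A call is refused whole if a number of a shift passes 0.05 or a number of a turn 0.15, either way. A call with a gripper value outside its range is refused whole. The fingers move at their own pace and stop on an object; "newtons" is the grip in N (left out, the last holds). Time passes only in rows, so rows that do not move let the fingers close. It gives the time, the measured TCP pose, the force and the opening at its end, in the units of the state.
- get_state(): the state, without advancing time (a new reading comes with each control period).
- grab_frame(name): name is "side" or "top"; returns the picture (480x640x3 uint8, blue, green, red); there is no depth.
- calibration(name): a dict with "fx", "fy", "cx", "cy" (pixels), "R" (3x3) and "t" (3): a world point X has camera coordinates R X + t. Camera axes: x right, y down, z forward; pixel columns grow to the right and rows downward; lengths in m; the calibration is good to about 2 mm. A picture is of the moment at which its call begins. calibration takes no time and is no camera call.
- job_done(): hands the job in, once; it reports no verdict.
The state is a dict: "t": time; "q": joint angles; "qd": joint speeds; "joint_efforts": joint torques, N m; "eef_pos": TCP position; "ee_rot": TCP orientation; "force": force on the tool from outside, world axes, zero at the start; "moment": the same for the moment, N m; "width": finger opening in m.
Only numpy, scipy, OpenCV 4.12 (cv2) and the standard library are available. Lean on these libraries where they do the work, as an engineer would, in place of code of your own. Each camera call takes 0.05 s, during which the arm holds its last target.

## Task

Set the height gauge to the sample bowl that stands upside down on the wooden wheel: keeping the gauge arm raised, swivel it round by its orange bar until it points over the bowl, then tilt it down until the red ball rests lightly on the middle of the bowl's foot, really touching it, and let go. Move the gauge only: do not touch, shift or press hard on the bowl, which is fragile, and leave the brush, the jar and the small bowl where they are.

Things in the scene. Friction and masses are not known exactly. Their poses are not given: they have to be found in the camera images.
- gauge: The gauge stand, fixed to the table: green round foot, 110 mm across and 16 mm high, with a 22 mm steel post on it. Origin: centre of the foot's underside, on the swivel axis. Its x axis is the direction in which the gauge arm points when the swivel joint reads 0.
- pivot (a point): The tilt pivot at the top of the post, where the swivel axis (vertical) and the tilt axis (level, square to the arm) cross, 165 mm above the table. A dark steel fork, 32 mm wide, rises 20 mm above this point.
- swivel (a joint): Swivel angle of the arm about the vertical post (rad), counter-clockwise seen from above, 0 along the gauge's x axis, range -2.1 to 2.1. Stiff friction: it stays where it is left; turning it takes about 0.2 N m (2 N at the orange bar).
- tilt (a joint): Tilt of the arm (rad): 0 with the arm level, positive with the feeler end raised, range -0.5 to 0.8. Stiff friction: it stays where it is left; moving it takes about 0.2 to 0.5 N m (2 to 4 N at the orange bar, less going down than up). The arm is an aluminium bar 16 mm wide and 12 mm high through the pivot, with a round steel counterweight (38 mm across) up to 92 mm behind the pivot.
- bar (a point): Middle of the orange grab bar: a round level bar 12 mm thick, 72 mm between the centres of its two legs (60 mm free), square to the arm and parallel to the tilt axis, carried by its legs above the arm. In the arm's frame it lies 120 mm out from the pivot along the arm and 45 mm above the arm's centre line. It can be pinched from above with the fingers closing along the arm; it can then roll between the fingers as the arm tilts.
- feeler: Brass collar (22 mm) at the arm's end, fixed to it, and a 9 mm steel rod clamped in it, square to the arm, with a red ball (14 mm) at its foot. Origin on the arm's centre line, 200 mm from the pivot; z up along the rod, which rises up to 32 mm above. The rod's length is as last left and not reported: the ball ends 42 to 58 mm below the origin, so touching must be felt. The clamp does not slip.
- wheel: The banding wheel, fixed: a round plywood disc, 170 mm across and 14 mm thick, on a flat steel bracket clamped round the gauge post; its height and bearing differ from day to day. Origin on the post's axis, 70 mm below the disc's top face. Its x axis points from the post to the disc's centre, 200 mm away; y is level, z up.
- bowl: The sample bowl: loose white porcelain, upside down on the middle of the wheel, 130 mm across at the rim (down), 62 mm high, with a flat solid foot 54 mm across on top, about 0.3 kg, fragile. Origin: centre of its underside (the rim plane); z up.
- foot (a point): Centre of the flat top of the bowl's foot, 62 mm above the wheel's top face. Between 100 and 134 mm above the table.
- jar: Bystander: a closed green glass jar, 52 mm across, 80 mm high, standing loose. Origin: centre of its underside.
- cup: Bystander: a small open white bowl, 90 mm across, 50 mm high, standing loose right way up. Origin: centre of its underside.
- brush: Bystander: a brush 160 mm long lying loose on the table. Origin: at the middle of its underside; its x axis runs along it.
Mind the look-alikes: they are no part of the job. Leave any black or yellow look-alike of the bowl alone.

How it is judged:
On the way:
1. the raised arm points over the bowl: the feeler is within 15 mm of the line from the post through the wheel's centre, its origin at least 68 mm above the foot (so the ball 10 mm or more) (y of feeler in the frame of wheel between -0.015 and 0.015 m and x of feeler in the frame of wheel above 0.1 m and z of feeler in the frame of foot above 0.068 m), for 0.1 s.
At the end, for the whole second after the job is handed in: The red ball rests on the top of the bowl's foot (over 0.1 N), the feeler's origin within 15 mm of the foot's centre seen from above and 36 to 64 mm over it; the gauge is at rest; the bowl is level and within 8 mm of its start; jar, small bowl and brush within 20 mm of theirs (contact force between feeler and bowl above 0.1 N and horizontal distance between feeler and foot below 0.015 m and z of feeler in the frame of foot between 0.036 and 0.064 m and velocity of joint tilt between -0.02 and 0.02 rad/s and velocity of joint swivel between -0.02 and 0.02 rad/s and distance of bowl from where it was at the start of the episode below 0.008 m and angle between bowl's own z axis and vertical below 0.05 rad and distance of each of jar, cup, brush from where it was at the start of the episode below 0.02 m); the robot touches nothing.
It fails at once if the red ball presses on the bowl with more than 10 N (contact force between feeler and bowl above 10 N).
It fails at once if the bowl is shifted by more than 8 mm (distance of bowl from where it was at the start of the episode above 0.008 m).
It fails at once if the robot touches the bowl (contact force between any of the fingers, the arm and bowl above 0.5 N).
It fails at once if the jar, the small bowl or the brush is moved by more than 20 mm (distance of any of jar, cup, brush from where it was at the start of the episode above 0.02 m).
It also fails if it takes over 67 s, if anything falls off the work surface, if the arm or the gripper's body presses on something with over 40 N, if the wrist force passes 120 N, or if a joint passes its speed limit or range.

## Working session

There is one attempt and no reset: what is moved stays moved. The work goes in short steps, Python scripts to look and compute and a tool call to move; the robot and the scene stay as the last step left them, time stands still between calls to the robot, and variables do not carry over. Pictures are saved under pics/ and viewed, and the job is handed in when it is done.

Besides the shell and the picture viewer there is one more tool, called after ">>>" as name(argument=value, ...), one argument or row to a line, values as JSON. arm_command: Moves the arm, as the interface text tells. Its arguments: {"type":"object","properties":{"fingers":{"type":"array"},"dp":{"type":"array"},"roll":{"type":"array"},"newtons":{"type":"number"}},"required":["fingers","dp","roll"]}

```bash
mkdir -p pics; python3 - <<'E'
from station import *
import cv2,numpy as np
s=get_state()
for k in s: print(k,np.round(s[k],3))
for n in("side","top"):
    im=grab_frame(n); cv2.imwrite(f"pics/{n}0.png",im)
    c=calibration(n); print(n,c["fx"],c["fy"],c["cx"],c["cy"],np.round(c["R"],3).tolist(),np.round(c["t"],3), "cam",np.round(-np.array(c["R"]).T@c["t"],3))
E
```

```text
t 0.0
q [ 1.462  0.359  0.011 -0.    -1.224 -0.288]
qd [-0.001 -0.001 -0.001  0.001  0.001 -0.001]
joint_efforts [-2.0000e-03 -5.8272e+01  2.9306e+01  6.9970e+00  7.0000e-03 -0.0000e+00]
eef_pos [0.261 0.622 0.226]
ee_rot [ 3.14  -0.    -0.397]
force [ 0.271  0.239 -0.211]
moment [ 0.048 -0.003  0.007]
width 0.088
side 557.4700116253232 557.4700116253232 318.7731825603028 238.23830512772824 [[0.87, -0.492, 0.01], [-0.265, -0.486, -0.833], [0.415, 0.722, -0.553]] [-0.494  0.251  1.056] cam [ 0.058 -0.884  0.798]
top 434.7987594184375 434.7987594184375 310.5676623108796 237.19280338893248 [[0.001, -1.0, 0.031], [-0.983, -0.007, -0.184], [0.185, -0.03, -0.982]] [-0.04   0.576  0.813] cam [ 0.417 -0.011  0.906]
```

View pics/side0.png

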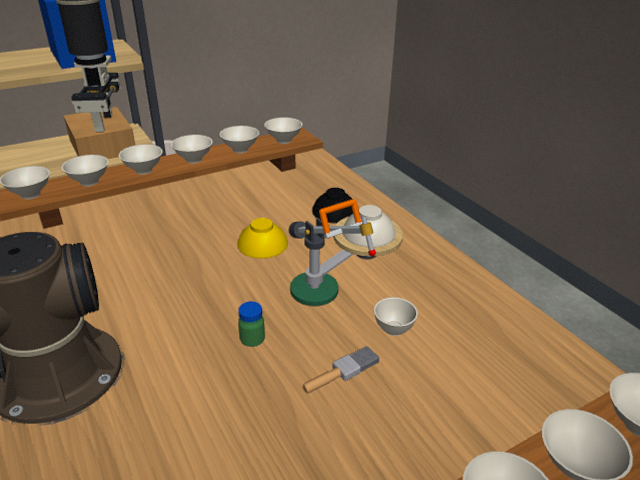

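View pics/top0.png

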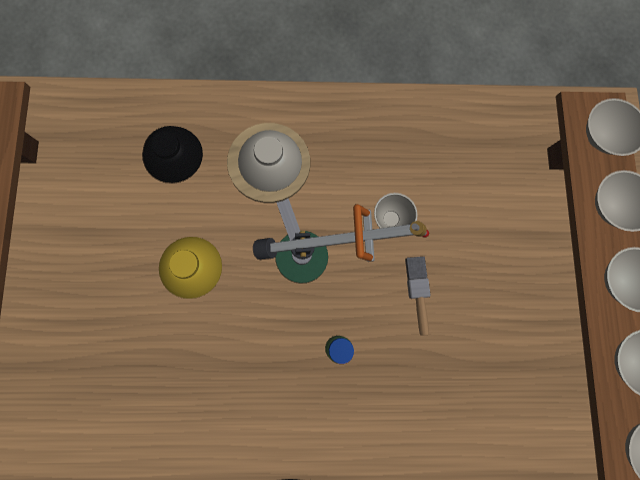

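```bash
cat > h.py <<'E'
import numpy as np, cv2
from station import *
def ray(n,uv):
    c=calibration(n);R=np.array(c["R"]);t=np.array(c["t"])
    d=R.T@np.array([(uv[0]-c["cx"])/c["fx"],(uv[1]-c["cy"])/c["fy"],1.]);return -R.T@t,d/np.linalg.norm(d)
def plane(n,uv,z):
    o,d=ray(n,uv);return o+d*(z-o[2])/d[2]
def tri(a,b):
    o1,d1=ray("side",a);o2,d2=ray("top",b)
    A=np.stack([d1,-d2],1);s=np.linalg.lstsq(A,o2-o1,rcond=None)[0]
    p,q=o1+s[0]*d1,o2+s[1]*d2;return (p+q)/2,np.linalg.norm(p-q)
def proj(n,X):
    c=calibration(n);p=np.array(c["R"])@X+np.array(c["t"]);return c["fx"]*p[0]/p[2]+c["cx"],c["fy"]*p[1]/p[2]+c["cy"]
def mask(im,name):
    h=cv2.cvtColor(im,cv2.COLOR_BGR2HSV)
    r={"orange":((5,190,120),(13,255,255)),"red":((0,200,90),(3,255,255)),"green":((60,80,20),(90,255,140))}[name]
    m=cv2.inRange(h,r[0],r[1])
    return m
E
python3 - <<'E'
from h import *
s=cv2.imread("pics/side0.png");t=cv2.imread("pics/top0.png")
a=cv2.resize(s[170:310,220:420],None,fx=4,fy=4,interpolation=cv2.INTER_CUBIC);cv2.imwrite("pics/sc.png",a)
a=cv2.resize(t[110:290,220:440],None,fx=3.5,fy=3.3,interpolation=cv2.INTER_CUBIC);cv2.imwrite("pics/tc.png",a)
for n,im in(("side",s),("top",t)):
  for k in("orange","red","green"):
    m=mask(im,k);N,l,st,ce=cv2.connectedComponentsWithStats(m)
    for i in range(1,N):
      if st[i,4]>8: print(n,k,st[i],ce[i].round(1))
E
```

```text
side orange [341 203   9   6  14] [345.6 205.6]
side orange [320 213   4   8  10] [321.3 216.6]
side orange [354 213   7   9  22] [356.7 217.9]
side orange [324 227   3   7  11] [324.8 230.3]
side red [369 250   7   6  27] [372.  252.3]
side green [ 291  273   47   32 1027] [313.9 290.3]
side green [239 317  25  29 520] [252. 332.]
top orange [355 205  18  54 284] [360.7 231.4]
top green [306 231  11   6  24] [311.2 234.3]
top green [282 235   7   6  24] [285.7 238.3]
top green [ 276  246   52   37 1142] [302.3 265.3]
```

View pics/sc.png

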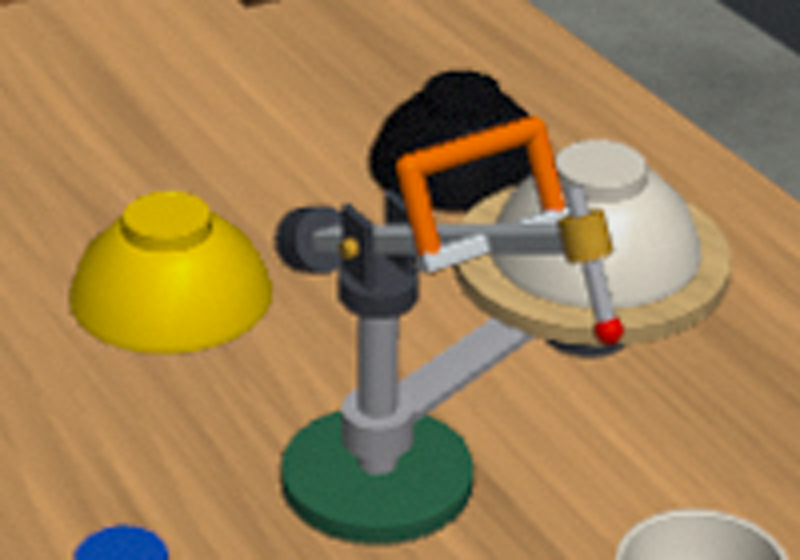

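View pics/tc.png

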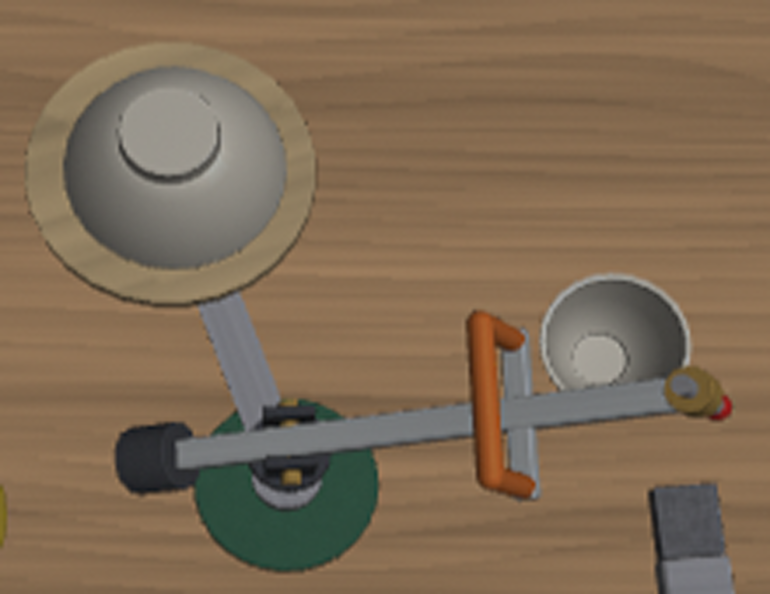

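```bash
python3 - <<'E'
from h import *
def S(x,y):return (220+(x+.5)/4-.5,170+(y+.5)/4-.5)
def T(x,y):return (220+(x+.5)/3.5-.5,110+(y+.5)/3.3-.5)
def p(n,a,b):
    r=tri(a,b);print(n,r[0].round(4),"gap",r[1].round(4));return r[0]
f=p("foot",S(601,163),T(169,131))
b1=p("barL",S(408,163),T(492,483)); b2=p("barR",S(538,124),T(482,322)); print("len",np.linalg.norm(b1-b2))
b1=p("barL'",S(408,163),T(482,322)); 
bl=p("ball",S(608,330),T(722,407))
c=p("collar",S(586,236),T(694,391))
w=plane("top",T(171,171),f[2]-.062);print("wheel",w)
m1=plane("top",T(291,404),.165);m2=plane("top",T(292,477),.165);pv=(m1+m2)/2;print("pivot top",m1,m2,pv)
print("gfoot side",plane("side",S(377,469),.016),"top",plane("top",T(287,484),.016))
E
```

```text
foot [0.7325 0.046  0.1215] gap 0.0017
barL [ 0.5097 -0.106   0.2636] gap 0.0014
barR [ 0.5845 -0.1029  0.2628] gap 0.0001
len 0.0749378200544679
barL' [ 0.5544 -0.0918  0.2556] gap 0.0655
ball [ 0.5518 -0.2183  0.2235] gap 0.0023
collar [ 0.5523 -0.1952  0.2605] gap 0.0015
wheel [0.73223039 0.04850436 0.05948287]
pivot top [ 0.56463404 -0.02081447  0.165     ] [ 0.52582003 -0.02147772  0.165     ] [ 0.54522704 -0.0211461   0.165     ]
gfoot side [ 0.53834835 -0.02868058  0.016     ] top [ 0.54336013 -0.02056662  0.016     ]
```

```bash
python3 - <<'E'
import station
print([n for n in dir(station) if not n.startswith("__")])
print(getattr(station,"hold_point_z",None))
E
```

```text
['Unreachable', 'calibration', 'get_state', 'grab_frame', 'hold_point_z', 'job_done']
0.0188
```

>>> arm_command(
  fingers=[-1,-1,-1,-1,-1,-1,-1,-1],
  dp=[
    [0,0,0.05],
    [0,0,0.05],
    [0.01,-0.03,0.03],
    [0.018,-0.045,0],
    [0.018,-0.045,0],
    [0.018,-0.045,0],
    [0.018,-0.045,0],
    [0.018,-0.045,0],
  ],
  roll=[0,-0.14,-0.14,-0.14,-0.14,-0.14,-0.14,-0.14],
  newtons=10,
)

```text
t: 0.9
eef_pos: [0.3593, 0.3606, 0.3523]
ee_rot: [3.128, -0.001, -1.407]
force: [0.5, 0.1, 0.3]
width: 0.0875
```

>>> arm_command(
  fingers=[-1,-1,-1,-1,-1,-1,-1,-1],
  dp=[
    [0.017,-0.045,0.004],
    [0.017,-0.045,0.002],
    [0.017,-0.045,0],
    [0.017,-0.045,0],
    [0.017,-0.045,0],
    [0.017,-0.045,0],
    [0.017,-0.045,0],
    [0.017,-0.045,0],
  ],
  roll=[-0.149,-0.149,-0.149,-0.149,-0.149,-0.149,-0.149,-0.149],
)

```text
t: 1.7
eef_pos: [0.495, -0.0154, 0.3586]
ee_rot: [3.127, 0.002, -2.607]
force: [1.1, 0.4, 0.1]
width: 0.0878
```

>>> arm_command(
  fingers=[-0.2,-0.2,-0.2,-0.2,-0.2,-0.2],
  dp=[
    [0.02,-0.035,0],
    [0.02,-0.035,-0.01],
    [0.011,-0.018,-0.01],
    [0,0,-0.005],
    [0,0,0],
    [0,0,0],
  ],
  roll=[-0.14,-0.14,-0.14,-0.07,0,0],
)

```text
t: 2.3
eef_pos: [0.5471, -0.1143, 0.3299]
ee_rot: [3.128, -0.003, -3.129]
force: [0.9, -0.4, -0.9]
width: 0.0533
```

```bash
python3 - <<'E'
from h import *
s=grab_frame("side");t=grab_frame("top")
a=np.hstack([cv2.resize(s[130:310,240:420],(400,400),interpolation=2),cv2.resize(t[140:320,270:450],(400,400),interpolation=2)]);cv2.imwrite("pics/p1.png",a)
st=get_state();print(st["eef_pos"],st["ee_rot"],st["width"],st["force"])
E
```

```text
[ 0.54717993 -0.11383955  0.33038437] [ 3.12769054e+00 -2.43721818e-03 -3.12821717e+00] 0.05304275486374838 [0.16687625 0.60965594 0.67755283]
```

View pics/p1.png

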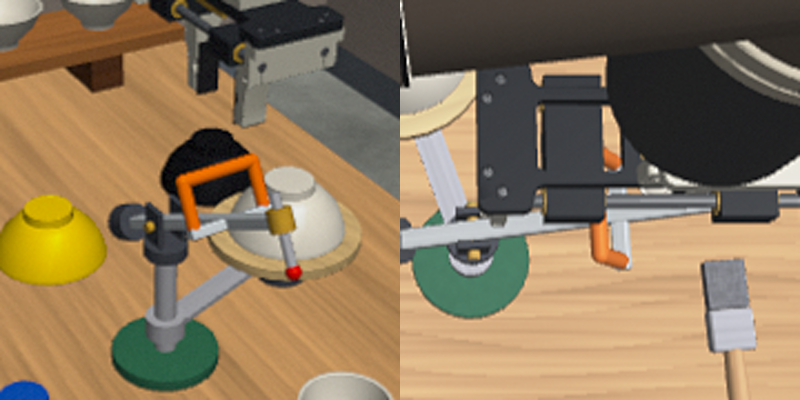

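>>> arm_command(
  fingers=[0.1,0.1,0.1,0.1,0.1],
  dp=[
    [0,0.01,0],
    [0,0,-0.025],
    [0,0,-0.03],
    [0,0,-0.025],
    [0,0,0],
  ],
  roll=[0.05,0,0,0,0],
)

```text
t: 2.9
eef_pos: [0.5479, -0.1, 0.2529]
ee_rot: [3.127, 0.007, -3.063]
force: [-0.9, 0.5, -0.6]
width: 0.0394
```

```bash
python3 - <<'E'
from h import *
s=grab_frame("side")
cv2.imwrite("pics/p2.png",cv2.resize(s[170:270,270:400],(780,600),interpolation=2))
st=get_state();print(st["eef_pos"],st["ee_rot"],st["width"],st["force"])
E
```

```text
[ 0.5489601 -0.1002331  0.2550223] [ 3.12823307  0.00917306 -3.06270857] 0.03941539312547675 [-0.36478686 -0.29017795  0.83800089]
```

View pics/p2.png

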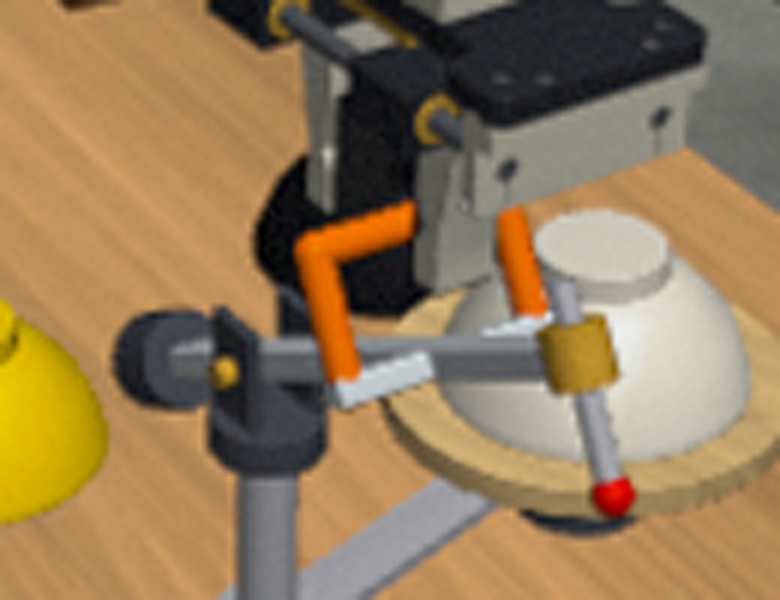

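>>> arm_command(
  fingers=[0.1,0.6,1,1,1,1],
  dp=[
    [-0.001,-0.004,-0.005],
    [0,0,0],
    [0,0,0],
    [0,0,0],
    [0,0,0],
    [0,0,0],
  ],
  roll=[-0.04,0,0,0,0,0],
  newtons=12,
)

```text
t: 3.55
eef_pos: [0.5513, -0.1034, 0.2582]
ee_rot: [3.13, 0.019, -3.096]
force: [1.1, -2.6, -2.8]
width: 0.0117
```

```bash
python3 - <<'E'
from station import *
st=get_state();print(st["eef_pos"],st["ee_rot"],st["width"],st["force"],st["moment"])
E
```

```text
[ 0.5512735  -0.10340277  0.25822752] [ 3.12973041  0.01949029 -3.09594343] 0.011747899891992604 [ 1.12909918 -2.57617176 -2.8388991 ] [-0.84681398 -0.26822794 -0.04744276]
```

>>> arm_command(
  fingers=[0.3,0.3,0.3,0.3],
  dp=[
    [0,0,0],
    [0,0,0],
    [-0.002,0,-0.008],
    [0,0,0],
  ],
  roll=[0,0,0,0],
)

```text
t: 3.95
eef_pos: [0.5491, -0.1032, 0.2497]
ee_rot: [3.129, 0.02, -3.096]
force: [-0.2, -0.0, -0.3]
width: 0.0297
```

>>> arm_command(
  fingers=[0.3,0.3],
  dp=[
    [0,0,0],
    [0,0,0],
  ],
  roll=[0,0],
)

```text
t: 4.15
eef_pos: [0.549, -0.1031, 0.2494]
ee_rot: [3.129, 0.019, -3.096]
force: [-0.1, 0.3, 0.4]
width: 0.0309
```

```bash
python3 - <<'E'
from h import *
s=grab_frame("side")
m=mask(s,"red");print(cv2.connectedComponentsWithStats(m)[3], "before 372,252.3")
E
```

```text
[[319.4950565  239.49878732]
 [371.86206897 252.34482759]] before 372,252.3
```

>>> arm_command(
  fingers=[1,1],
  dp=[
    [0,0,-0.002],
    [0,0,0],
  ],
  roll=[0,0],
  newtons=10,
)

```text
t: 4.4
eef_pos: [0.5492, -0.1031, 0.2474]
ee_rot: [3.129, 0.02, -3.095]
force: [-0.5, 0.1, 0.5]
width: 0.02
```

>>> arm_command(
  fingers=[1,1],
  dp=[
    [0,0,0],
    [0,0,0],
  ],
  roll=[0,0],
)

```text
t: 4.6
eef_pos: [0.5493, -0.1034, 0.2475]
ee_rot: [3.13, 0.02, -3.095]
force: [0.1, -2.0, -0.4]
width: 0.0116
```

```bash
cat > sw.py <<'E'
import sys;from h import *
P=np.array([.5452,-.0211]);st=get_state();p=np.array(st["eef_pos"]);r=p[:2]-P
az=np.arctan2(r[1],r[0]);yaw=st["ee_rot"][2];R0=float(sys.argv[3]) if len(sys.argv)>3 else .0825
print("az",az.round(4),"yaw-az",((yaw+np.pi/2)-az+np.pi)%(2*np.pi)-np.pi,"R",np.hypot(*r).round(4),p.round(4),"F",np.round(st["force"],1),"w",st["width"])
n=int(sys.argv[1]);d=float(sys.argv[2]);c=p[:2]
for i in range(n):
    a=az+d*(i+1);q=P+R0*np.array([np.cos(a),np.sin(a)]);print((q-c).round(4).tolist());c=q
E
python3 sw.py 8 0.1
```

```text
az -1.5214 yaw-az -0.0032154350455320113 R 0.0824 [ 0.5493 -0.1034  0.2475] F [ 0.1 -2.  -0.4] w 0.011606152749734791
[0.0082, 0.0008]
[0.0081, 0.0016]
[0.0079, 0.0024]
[0.0076, 0.0032]
[0.0072, 0.0039]
[0.0068, 0.0047]
[0.0063, 0.0053]
[0.0057, 0.0059]
```

>>> arm_command(
  fingers=[1,1,1,1],
  dp=[
    [0.0082,0.0008,0],
    [0.0081,0.0016,0],
    [0.0079,0.0024,0],
    [0.0076,0.0032,0],
  ],
  roll=[0.1,0.1,0.1,0.1],
  newtons=15,
)

```text
t: 5.0
eef_pos: [0.58, -0.0959, 0.2475]
ee_rot: [3.129, 0.018, -2.684]
force: [-0.1, 0.6, 0.0]
width: 0.0115
```

```bash
python3 sw.py 8 0.1;python3 - <<'E'
from h import *
s=grab_frame("side")
m=mask(s,"red");print(cv2.connectedComponentsWithStats(m)[3])
cv2.imwrite("pics/p3.png",cv2.resize(s[150:300,270:420],(600,600),interpolation=2))
E
```

```text
az -1.1348 yaw-az 0.021096197097032032 R 0.0825 [ 0.58   -0.0959  0.2475] F [-0.1  0.6  0. ] w 0.011528309218286
[0.0073, 0.0039]
[0.0069, 0.0046]
[0.0064, 0.0052]
[0.0058, 0.0058]
[0.0052, 0.0064]
[0.0046, 0.0069]
[0.0038, 0.0073]
[0.0031, 0.0076]
[[319.49487922 239.50015626]
 [398.15       237.1       ]]
```

View pics/p3.png

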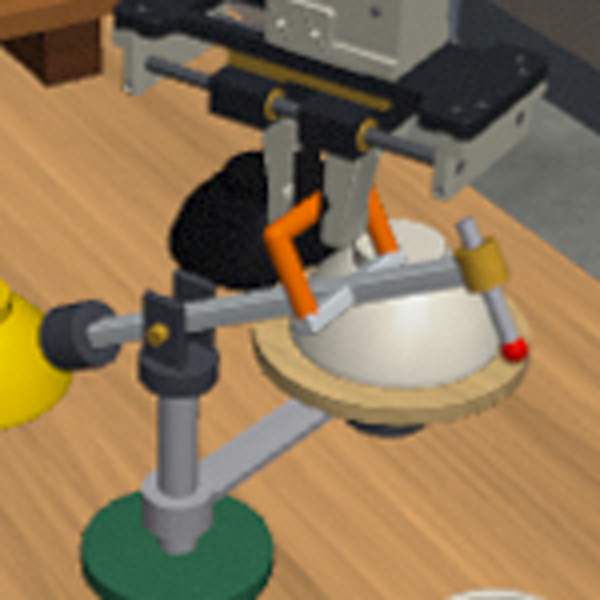

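Swivel follows, tilt unchanged. Continue.

>>> arm_command(
  fingers=[1,1,1,1,1,1,1,1],
  dp=[
    [0.0073,0.0039,0],
    [0.0069,0.0046,0],
    [0.0064,0.0052,0],
    [0.0058,0.0058,0],
    [0.0052,0.0064,0],
    [0.0046,0.0069,0],
    [0.0038,0.0073,0],
    [0.0031,0.0076,0],
  ],
  roll=[0.09,0.1,0.1,0.1,0.1,0.1,0.1,0.1],
)

```text
t: 5.85
eef_pos: [0.6237, -0.0475, 0.2474]
ee_rot: [3.128, 0.017, -1.879]
force: [-1.3, 0.9, -0.0]
width: 0.0114
```

```bash
python3 sw.py 7 0.1
```

```text
az -0.324 yaw-az 0.01620119150486321 R 0.0828 [ 0.6237 -0.0475  0.2474] F [-1.3  0.9 -0. ] w 0.011420389571265342
[0.002, 0.008]
[0.0014, 0.0081]
[0.0006, 0.0082]
[-0.0002, 0.0082]
[-0.001, 0.0082]
[-0.0018, 0.008]
[-0.0026, 0.0078]
```

>>> arm_command(
  fingers=[1,1,1,1,1,1,1],
  dp=[
    [0.002,0.008,0],
    [0.0014,0.0081,0],
    [0.0006,0.0082,0],
    [-0.0002,0.0082,0],
    [-0.001,0.0082,0],
    [-0.0018,0.008,0],
    [-0.0018,0.0052,0],
  ],
  roll=[0.09,0.1,0.1,0.1,0.1,0.1,0.06],
)

```text
t: 6.55
eef_pos: [0.6232, 0.0075, 0.2474]
ee_rot: [3.129, 0.016, -1.218]
force: [1.0, -1.2, -0.5]
width: 0.0113
```

```bash
python3 sw.py 1 0.1;python3 - <<'E'
from h import *
s=grab_frame("side");t=grab_frame("top")
m=mask(s,"red");print(cv2.connectedComponentsWithStats(m)[3])
cv2.imwrite("pics/s4.png",cv2.resize(s[150:300,270:470],(800,600),interpolation=2))
cv2.imwrite("pics/t4.png",cv2.resize(t[110:290,220:440],None,fx=3.5,fy=3.3,interpolation=2))
E
```

```text
az 0.352 yaw-az 0.0012428797723895713 R 0.0831 [0.6232 0.0075 0.2474] F [ 1.  -1.2 -0.5] w 0.011257517469521833
[-0.0038, 0.0074]
[[319.49810377 239.50234872]
 [372.45454545 173.90909091]]
```

View pics/s4.png

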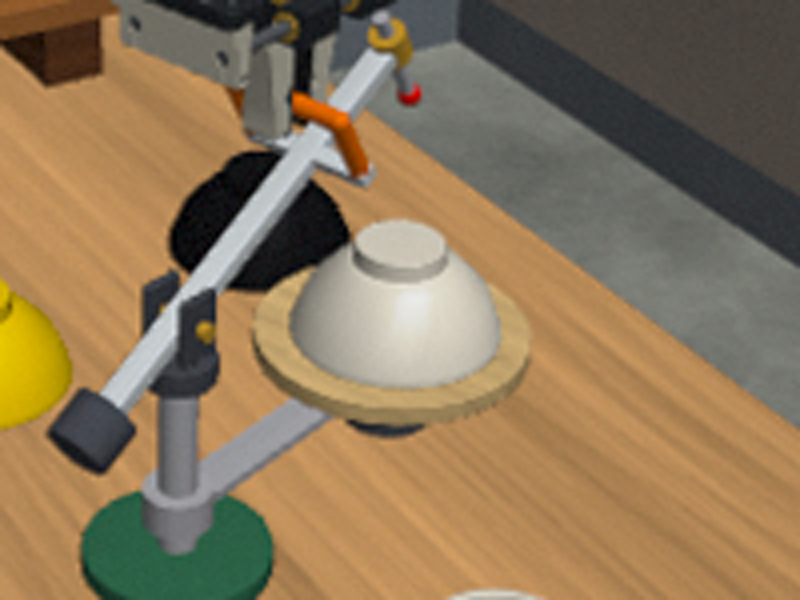

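View pics/t4.png

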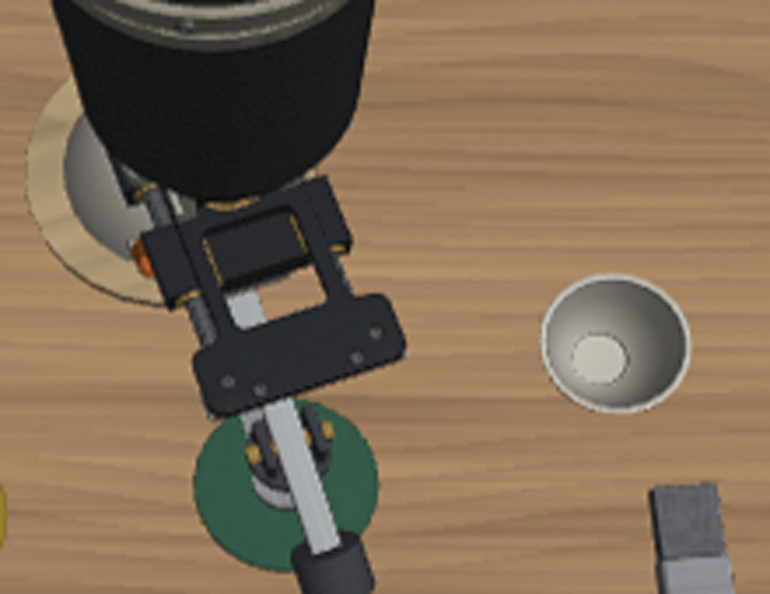

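```bash
python3 - <<'E'
from h import *
P=np.array([.5452,-.0211])
for z in(.222,.2235,.225):
  b=plane("side",(372.45,173.9),z);d=b[:2]-P;print(z,b,np.arctan2(d[1],d[0]),np.hypot(*d))
b=plane("side",(372,252.3),.2235);d=b[:2]-P;print(b,np.arctan2(d[1],d[0]),np.hypot(*d))
f=np.array([.7325,.046])-P;print("foot az",np.arctan2(f[1],f[0]),np.hypot(*f))
E
```

```text
0.222 [0.72701991 0.03980969 0.222     ] 0.3232498960499665 0.191751058171041
0.2235 [0.72527835 0.03740557 0.2235    ] 0.31413196941647126 0.18934390053924685
0.225 [0.72353679 0.03500145 0.225     ] 0.3047800233189171 0.18695288890344172
[ 0.55085614 -0.21894761  0.2235    ] -1.542215766450656 0.19792844715397517
foot az 0.3440044317047018 0.1989565279150197
```

```bash
cat > ti.py <<'E'
import sys;from h import *
P=np.array([.5452,-.0211]);st=get_state();p=np.array(st["eef_pos"]);r=np.hypot(*(p[:2]-P));az=.346;u=np.array([np.cos(az),np.sin(az)]);L=.1282
a=np.arctan2(p[1]-P[1],p[0]-P[0]);phi=np.arccos(min(1,r/L))
print("phi",phi.round(4),"tilt",(phi-.3588).round(4),"az",a.round(4),"barz",(.165+L*np.sin(phi)).round(4),p.round(4),"F",np.round(st["force"],2),"M",np.round(st["moment"],2),"w",st["width"],"yaw",st["ee_rot"][2],"t",st["t"])
n=int(sys.argv[1]);d=float(sys.argv[2]);f=phi
for i in range(n):
    g=f-d;print((L*(np.cos(g)-np.cos(f))*u).round(4).tolist(),(L*(np.sin(g)-np.sin(f))).round(4));f=g
m=mask(grab_frame("side"),"red");print(cv2.connectedComponentsWithStats(m)[3][1:])
E
python3 ti.py 8 0.045
```

```text
phi 0.8653 tilt 0.5065 az 0.3577 barz 0.2626 [0.6231 0.008  0.2474] F [-0.44  2.67  0.34] M [ 0.99 -0.03 -0.02] w 0.011174191315810473 yaw -1.2195951380038894 t 6.65
[0.0041, 0.0015] -0.0038
[0.0039, 0.0014] -0.004
[0.0037, 0.0013] -0.0042
[0.0035, 0.0013] -0.0044
[0.0033, 0.0012] -0.0045
[0.0031, 0.0011] -0.0047
[0.0029, 0.0011] -0.0048
[0.0027, 0.001] -0.005
[[371.27272727 173.54545455]]
```

>>> arm_command(
  fingers=[1,1,1,1],
  dp=[
    [0.0042,0.0012,-0.0038],
    [0.004,0.0011,-0.004],
    [0.0038,0.001,-0.0042],
    [0.0036,0.001,-0.0044],
  ],
  roll=[-0.005,0,0,0],
  newtons=10,
)

```text
t: 7.1
eef_pos: [0.6386, 0.0118, 0.2304]
ee_rot: [3.128, 0.017, -1.234]
force: [-2.0, 1.6, 0.8]
width: 0.0114
```

```bash
python3 ti.py 6 0.04
```

```text
phi 0.6878 tilt 0.329 az 0.339 barz 0.2464 [0.6386 0.0118 0.2304] F [-1.97  1.56  0.78] M [0.48 0.82 0.05] w 0.011370522687582246 yaw -1.2337711038657302 t 7.1
[0.003, 0.0011] -0.004
[0.0028, 0.001] -0.0041
[0.0027, 0.001] -0.0043
[0.0025, 0.0009] -0.0044
[0.0023, 0.0008] -0.0045
[0.0022, 0.0008] -0.0046
[[373.22222222 186.22222222]]
```

>>> arm_command(
  fingers=[1,1,1,1,1],
  dp=[
    [0.003,0.0011,-0.004],
    [0.0028,0.0011,-0.0041],
    [0.0027,0.0011,-0.0043],
    [0.0025,0.001,-0.0044],
    [0.0023,0.001,-0.0045],
  ],
  roll=[0,0,0,0,0],
)

```text
t: 7.65
eef_pos: [0.6532, 0.0167, 0.206]
ee_rot: [3.125, 0.017, -1.235]
force: [-2.4, 0.4, 1.9]
width: 0.0118
```

```bash
python3 ti.py 8 0.01;python3 - <<'E'
from h import *
s=grab_frame("side")
cv2.imwrite("pics/s5.png",cv2.resize(s[150:300,270:470],(800,600),interpolation=2))
E
```

```text
phi 0.4673 tilt 0.1085 az 0.3363 barz 0.2228 [0.6532 0.0167 0.206 ] F [-2.38  0.45  1.89] M [-0.17  0.72  0.03] w 0.011802430583246207 yaw -1.2347845990150832 t 7.65
[0.0005, 0.0002] -0.0011
[0.0005, 0.0002] -0.0012
[0.0005, 0.0002] -0.0012
[0.0005, 0.0002] -0.0012
[0.0005, 0.0002] -0.0012
[0.0005, 0.0002] -0.0012
[0.0005, 0.0002] -0.0012
[0.0005, 0.0002] -0.0012
[[372.  203.1]]
```

View pics/s5.png

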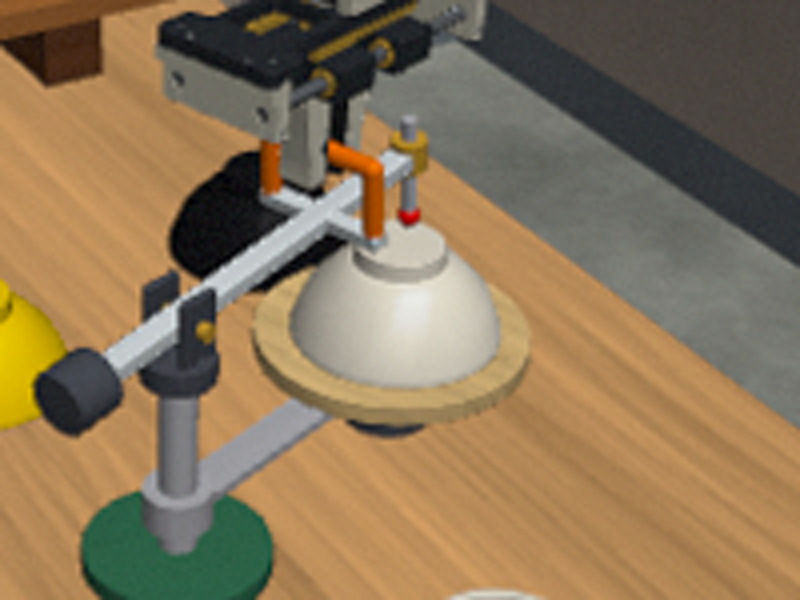

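```bash
cat > ball.py <<'E'
from h import *
from scipy.optimize import brentq
P=np.array([.5452,-.0211])
m=mask(grab_frame("side"),"red");c=cv2.connectedComponentsWithStats(m)[3][1];print(c)
h=lambda z:np.linalg.norm(plane("side",c,z)-np.r_[P,.165])-.2055
z=brentq(h,.06,.26);b=plane("side",c,z);d=b[:2]-P;print("ball",b.round(4),"az",np.arctan2(d[1],d[0]).round(4),"R",np.hypot(*d).round(4),"gap to foot",(z-.007-.1215).round(4))
print("d to foot",b[:2]-[.7325,.046])
E
python3 ball.py
```

```text
[372.         203.91666667]Traceback (most recent call last):
  File "ball.py", line 6, in <module>
    z=brentq(h,.06,.26);b=plane("side",c,z);d=b[:2]-P;print("ball",b.round(4),"az",np.arctan2(d[1],d[0]).round(4),"R",np.hypot(*d).round(4),"gap to foot",(z-.007-.1215).round(4))
                                                                                                                                                          ^^^^^^^^^^^^^^^^^^^^
AttributeError: 'float' object has no attribute 'round'
```

```bash
sed -i 's/(z-.007-.1215).round(4)/round(z-.1285,4)/' ball.py; python3 ball.py
```

```text
[371.83333333 203.83333333]
ball [0.7369 0.0474 0.1372] az 0.3433 R 0.2036 gap to foot 0.0087
d to foot [0.00442286 0.0014358 ]
```

>>> arm_command(
  fingers=[1,1],
  dp=[
    [0.0005,0.0002,-0.0012],
    [0.0005,0.0002,-0.0012],
  ],
  roll=[0,0],
)

```text
t: 8.05
eef_pos: [0.6542, 0.017, 0.2039]
ee_rot: [3.126, 0.017, -1.235]
force: [-1.7, -0.2, 1.7]
width: 0.0115
```

```bash
python3 ti.py 0 0.01;python3 ball.py
```

```text
phi 0.4496 tilt 0.0908 az 0.336 barz 0.2207 [0.6542 0.017  0.2039] F [-1.71 -0.2   1.65] M [-0.02  0.76  0.  ] w 0.011490335673774313 yaw -1.2349176160465558 t 8.05
[[371.83333333 204.83333333]]
[371.63636364 204.90909091]
ball [0.7365 0.0474 0.1344] az 0.3436 R 0.2032 gap to foot 0.0059
d to foot [0.0040229  0.00136194]
```

>>> arm_command(
  fingers=[1,1],
  dp=[
    [0.0005,0.0002,-0.0012],
    [0.0002,0.0001,-0.0006],
  ],
  roll=[0,0],
)

```text
t: 8.35
eef_pos: [0.6548, 0.0172, 0.2025]
ee_rot: [3.126, 0.016, -1.235]
force: [-2.7, -0.5, 1.6]
width: 0.0118
```

>>> arm_command(
  fingers=[1,1],
  dp=[
    [0.0002,0.0001,-0.0005],
    [0.0002,0.0001,-0.0005],
  ],
  roll=[0,0],
)

```text
t: 8.55
eef_pos: [0.6551, 0.0173, 0.2017]
ee_rot: [3.126, 0.016, -1.235]
force: [-1.8, -0.6, 0.9]
width: 0.0116
```

```bash
python3 ti.py 0 0.01;python3 ball.py
```

```text
phi 0.4314 tilt 0.0726 az 0.3363 barz 0.2186 [0.6551 0.0173 0.2017] F [-1.76 -0.64  0.87] M [-0.24  0.7  -0.06] w 0.011603737861271413 yaw -1.2347966322115989 t 8.55
[[371.5 206.2]]
[371.5 206.2]
ball [0.7361 0.047  0.1311] az 0.3425 R 0.2027 gap to foot 0.0026
d to foot [0.00361656 0.00097532]
```

>>> arm_command(
  fingers=[1,1],
  dp=[
    [0.0002,0.0001,-0.0004],
    [0.0002,0.0001,-0.0004],
  ],
  roll=[0,0],
)

```text
t: 8.85
eef_pos: [0.6555, 0.0175, 0.2008]
ee_rot: [3.126, 0.016, -1.235]
force: [-1.6, -1.6, 1.5]
width: 0.0116
```

>>> arm_command(
  fingers=[1],
  dp=[
    [0.0002,0.0001,-0.0004],
  ],
  roll=[0],
)

```text
t: 8.95
eef_pos: [0.6557, 0.0175, 0.2004]
ee_rot: [3.126, 0.016, -1.235]
force: [-2.1, -0.9, 3.0]
width: 0.0118
```

>>> arm_command(
  fingers=[1],
  dp=[
    [0.0002,0.0001,-0.0004],
  ],
  roll=[0],
)

```text
t: 9.05
eef_pos: [0.6559, 0.0176, 0.2]
ee_rot: [3.126, 0.016, -1.235]
force: [-2.8, -1.0, 1.7]
width: 0.0115
```

```bash
python3 ball.py
```

```text
[371.66666667 207.33333333]
ball [0.736  0.0459 0.1286] az 0.3375 R 0.2023 gap to foot 0.0001
d to foot [ 0.00354105 -0.00012459]
```

>>> arm_command(
  fingers=[1],
  dp=[
    [0.0002,0.0001,-0.0004],
  ],
  roll=[0],
)

```text
t: 9.2
eef_pos: [0.6561, 0.0176, 0.1995]
ee_rot: [3.126, 0.016, -1.235]
force: [-4.0, -1.0, 4.8]
width: 0.0116
```

>>> arm_command(
  fingers=[1],
  dp=[
    [0.0002,0.0001,-0.0004],
  ],
  roll=[0],
)

```text
t: 9.3
eef_pos: [0.6561, 0.0176, 0.1994]
ee_rot: [3.126, 0.016, -1.235]
force: [-5.1, -0.4, 6.6]
width: 0.0112
```

>>> arm_command(
  fingers=[1,1],
  dp=[
    [0,0,0],
    [0,0,0],
  ],
  roll=[0,0],
)

```text
t: 9.5
eef_pos: [0.6561, 0.0176, 0.1996]
ee_rot: [3.126, 0.016, -1.235]
force: [-1.5, -1.6, 1.9]
width: 0.0116
```

```bash
python3 ball.py;python3 - <<'E'
from h import *
s=grab_frame("side")
cv2.imwrite("pics/s6.png",cv2.resize(s[150:300,270:470],(800,600),interpolation=2))
E
```

```text
[371.5 207.8]
ball [0.7357 0.046  0.1273] az 0.3386 R 0.202 gap to foot -0.0012
d to foot [3.24881661e-03 5.96803394e-06]
```

View pics/s6.png

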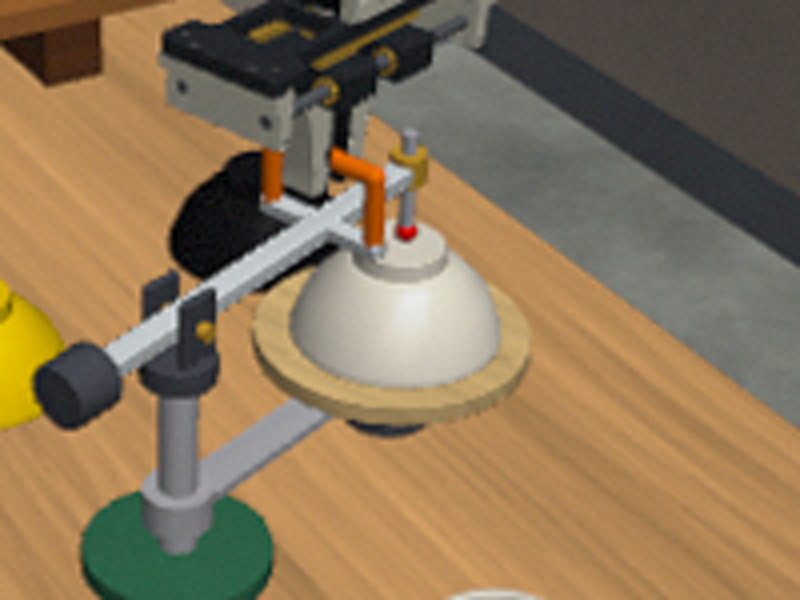

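>>> arm_command(
  fingers=[1,1],
  dp=[
    [0.0002,0.0001,-0.0004],
    [0.0002,0.0001,-0.0004],
  ],
  roll=[0,0],
)

```text
t: 9.8
eef_pos: [0.6561, 0.0176, 0.1994]
ee_rot: [3.125, 0.016, -1.235]
force: [-4.8, -2.0, 6.0]
width: 0.0117
```

>>> arm_command(
  fingers=[0.2,0.2,0.2,0.2],
  dp=[
    [0.0002,0.0001,-0.0004],
    [0.0002,0.0001,-0.0004],
    [0,0,0],
    [0,0,0],
  ],
  roll=[0,0,0,0],
)

```text
t: 10.2
eef_pos: [0.6581, 0.0188, 0.198]
ee_rot: [3.128, 0.016, -1.235]
force: [-0.6, 0.2, 0.2]
width: 0.0335
```

```bash
python3 ti.py 0 .01; python3 ball.py
```

```text
phi 0.3653 tilt 0.0065 az 0.3399 barz 0.2108 [0.6581 0.0188 0.198 ] F [-0.59  0.2   0.19] M [ 0.02 -0.09  0.02] w 0.03346008616404325 yaw -1.2345042556469377 t 10.2
[[371.2 207.6]]
[371.27272727 207.72727273]
ball [0.7355 0.0466 0.1273] az 0.3419 R 0.202 gap to foot -0.0012
d to foot [0.00301957 0.00062304]
```

>>> arm_command(
  fingers=[0.1,0.1,0.1,0,0,0,0],
  dp=[
    [0,0,0.01],
    [0,0,0.02],
    [0,0,0.04],
    [0,0,0.05],
    [-0.05,0,0],
    [-0.05,0,0],
    [-0.05,0.05,0],
  ],
  roll=[0,0,0,0,0,0,0],
)

```text
t: 11.0
eef_pos: [0.526, 0.0526, 0.3255]
ee_rot: [3.132, 0.015, -1.239]
force: [0.9, 1.3, 0.2]
width: 0.0433
```

>>> arm_command(
  fingers=[0,0,0,0,0],
  dp=[
    [0,0.05,0.02],
    [0,0.05,0.02],
    [0,0.05,0],
    [0,0.05,0],
    [0,0,0],
  ],
  roll=[0,0,0,0,0],
)

```text
t: 11.5
eef_pos: [0.5188, 0.2522, 0.3721]
ee_rot: [3.141, 0.018, -1.239]
force: [-0.3, -0.8, -0.7]
width: 0.0437
```

```bash
python3 ti.py 0 .01; python3 ball.py;python3 - <<'E'
from h import *
s=grab_frame("side");t=grab_frame("top")
cv2.imwrite("pics/s7.png",cv2.resize(s[150:300,270:470],(800,600),interpolation=2))
cv2.imwrite("pics/t7.png",cv2.resize(t[110:290,220:440],None,fx=3.5,fy=3.3,interpolation=2))
E
```

```text
phi 0.0 tilt -0.3588 az 1.6671 barz 0.165 [0.5188 0.2522 0.3721] F [-0.28 -0.8  -0.72] M [-0.06 -0.02 -0.05] w 0.04374102597942158 yaw -1.2388848520669282 t 11.5
[[371.27272727 207.72727273]]
[371.2 207.6]
ball [0.7355 0.0469 0.1275] az 0.3432 R 0.2021 gap to foot -0.001
d to foot [0.00297123 0.00088512]
```

View pics/s7.png

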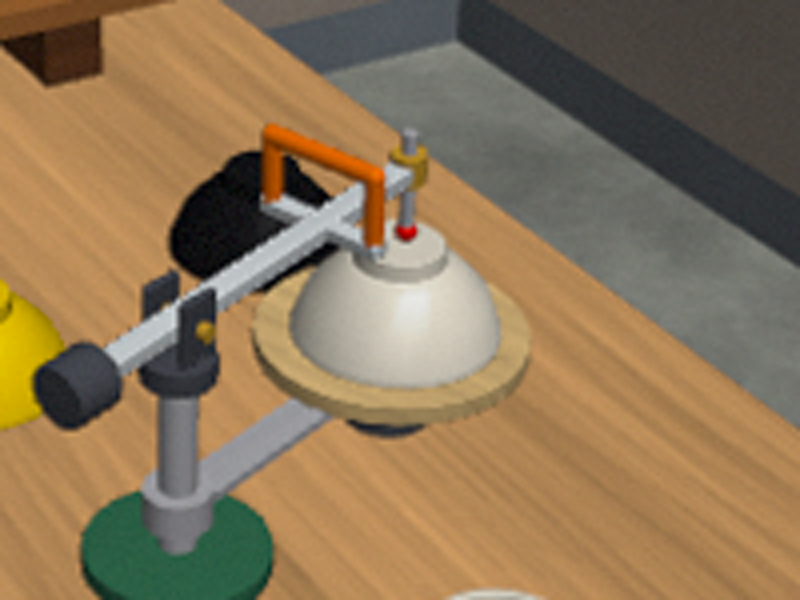

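View pics/t7.png

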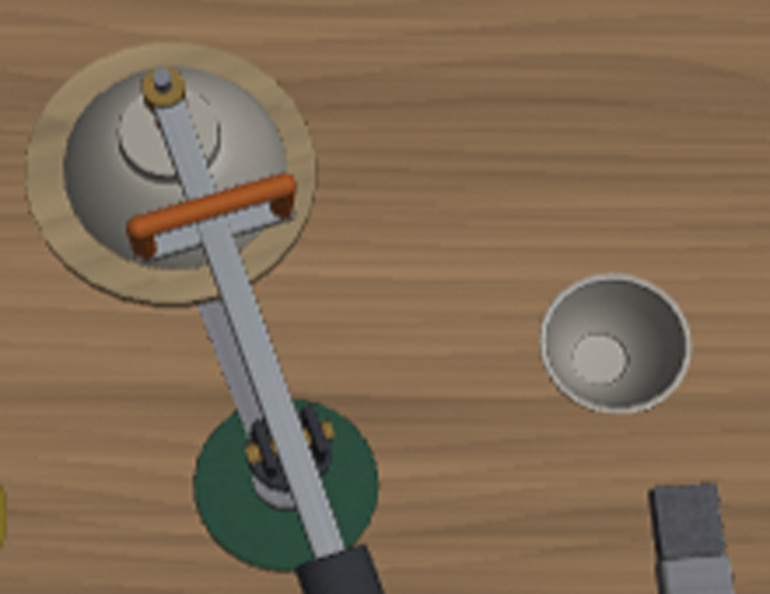

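```bash
python3 - <<'E'
from h import *
r=tri((270+(408+.5)/4-.5,150+(165+.5)/4-.5),(220+164.5/3.5-.5,110+88.5/3.3-.5));print("collar",r, r[0]-[.7325,.046,.1215])
a=cv2.imread("pics/t7.png").astype(int);b=cv2.imread("pics/tc.png").astype(int)
d=np.abs(a-b).max(2)[250:430,530:]; print("cup diff",d.max(), "brush", np.abs(a-b).max(2)[480:,645:].max())
print(get_state()["t"]); job_done()
E
```

```text
collar (array([0.734541  , 0.04555191, 0.17431071]), np.float64(0.004009234383842426)) [ 0.002041   -0.00044809  0.05281071]
cup diff 120 brush 3
11.7
the job is handed in; nothing more can be done
```

I set the gauge and handed the job in at about 11.7 s. I pinched the orange bar and swivelled the raised arm about 1.87 rad until it pointed over the white bowl. Then I tilted it down in small steps until I felt the ball touch, opened the fingers and backed away.

**What the last checks showed:**
- **Contact:** the wrist force rose from about 2–3 N to about 8 N at the last steps. By my estimate that is 3–4 N at the ball, under the 10 N limit. I kept a slight push on while opening the fingers. The ball stayed at the same pixel after release, so I judge it is still resting on the foot. The remaining contact force can't be read directly.
- **Position:** the feeler collar measured about 2 mm from the foot's centre seen from above and about 53 mm over it. The two camera rays missed each other by 4 mm on that point. A one-camera estimate put the ball about 3 mm off centre and 1 mm below the foot's surface, which is within calibration error.
- **Other things:** the bowl looked unmoved in both views. The picture of the brush was unchanged. The before/after difference around the small bowl was not zero, because the arm hung over that area in the first picture; its outline was in the same place. I did not check the jar separately, but the gripper stayed well above it.

**One fault on the way:** the first pinch gripped the bar too near the fingertips because the tool had drifted up. I opened, lowered and pinched again before moving the gauge.

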